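# Press the brick sample into the foam of the sample case and swing the keeper over it

### The arm

A 6-joint arm with a two-finger parallel gripper is mounted at the origin on the work surface. World frame = base frame: x ahead of the robot, y to its left, z up, the work surface at z = 0. Lengths are in m, angles in rad, forces in N, time in s.
With the tool pointing down it reaches from about 0.2 to 0.875 m from the base axis. Payload 3.4 kg.
Tool frame: the origin (TCP) lies between the finger pads; the fingertips stand 8 mm ahead of it and the grasp point (between the pads) lies 11 mm behind it; z points along the fingers, y is the direction in which the jaws open and shut (so a half turn about z gives the same grasp; the last joint's range is limited). The gripper opens to 94 mm and grips with 3 to 60 N. Pads are 16 mm wide; open, the fingers measure 119 mm over their backs; the gripper's body (75 mm by 177 mm) begins 78 mm behind the grasp point.
Start: joints at [1.132, 0.276, 1.505, -0, 1.361, -0.121], TCP at [0.18, 0.546, 0.186] pointing down, gripper open.
Joint ranges: [-2.89, 2.89], [-0.75, 2.08], [0.22, 2.7], [-1.18, 4.32], [0.11, 2.71], [-2.7, 2.7]. Speed limits (rad/s): [2.57, 2.57, 3.14, 3.14, 3.14, 3.14].

### API

Orientations are given as [roll, pitch, yaw] about the fixed x, y, z axes, in that order (R = Rz(yaw) Ry(pitch) Rx(roll)).
In Python, from station import goto, move_linear, set_joints, move_gripper, pause, solve_ik, get_obs, camera, IKError, close_job, search_frame, place_of gives the robot as it stands. Calls block until the motion is done:
- goto(position, orientation): joint-space move of the TCP to a pose.
- move_linear(position, attitude=None, speed=0.15, contact_N=None): straight line of the TCP; attitude=None keeps the orientation; speed is the mean speed in m/s. With contact_N (N) it stops when the force on the tool has changed by that much, and returns True; else False.
- set_joints(angles): joint-space move.
- move_gripper(opening, squeeze=None): finger opening in m; squeeze is the grip in N (None keeps the last); returns when the fingers have stopped.
- pause(seconds).
- solve_ik(position, orientation): joint angles nearest the present ones, or None.
- get_obs(): the state.
- camera(name): name is "side" or "top" or "wrist"; returns a dict with "pixels" (480x640x3 uint8, red, green, blue), "fx", "fy", "cx", "cy" (pixels), "R" (3x3) and "t" (3): a world point X has camera coordinates R X + t. Camera axes: x right, y down, z forward; pixel columns grow to the right and rows downward; lengths in m; the calibration is good to about 2 mm. The wrist camera is an equidistant fisheye: a pixel r from the principal point sees the ray r / f radians off the axis. A picture is of the moment at which its call begins. There is no depth.
A pose or a line that the arm cannot do raises IKError and nothing moves.
- close_job(): hands the job in, once; it reports no verdict.
Trained networks look in a picture, given as the dict that the camera call returned (one of the last four; its "shot" number tells which), for a name from the list of things; names that differ only in an ending like _2 or _b are one class to them, and where a whole thing is asked for, a point or a joint stands for the part that bears it (a point fixed in the world has none). Each returns a list of dicts, best first, with "p" (0 to 1); they miss things now and then, are a little off and sometimes report something else, mostly with a low value. They report only what shows in the picture. A call takes as long as a camera call. They do not tell look-alikes from the thing itself.
- search_frame(picture, name): "centre" ([x, y, z] in m, in the coordinates of the camera as it stood for that picture, good to about 4 mm: the middle of the surface that is visible of it).
- place_of(picture, name): "centre" ([x, y, z] in m, in the coordinates of the camera as it stood for that picture, good to about 4 mm: a listed point, or the origin of a listed thing).
The state is a dict: "time_s": time; "joint_pos": joint angles; "qd": joint speeds; "tau": joint torques, N m; "tcp_pos": TCP position; "tcp_rot": TCP orientation; "force": force on the tool from outside, world axes, zero at the start; "ft_torque": the same for the moment, N m; "finger_gap": finger opening in m.
Only numpy, scipy, OpenCV 4.12 (cv2) and the standard library are available. Lean on these libraries where they do the work, as an engineer would, in place of code of your own. Each camera call takes 0.05 s, during which the arm holds its last target.

### The job

Pack the brick sample that fits the empty cutout of the sloping sample case: press it squarely into the snug foam until it is fully home on the bottom of the cutout. Only then swing the steel keeper bar all the way across it and let go. Leave the other two brick samples and the pair of stacked tiles where they lie.

Things in the scene. Friction and masses are not known exactly. Their poses are not given: they have to be found in the camera images.
- sample_mid: The brick sample that fits: plain tan fired-clay block 96 x 46 x 32 mm (x, y, z), about 0.27 kg, lying flat on the table with 32 mm upright. It is the middle one in length of three alike samples. Origin at the centre of its underside; x along its 96 mm length, z up. Either end may point up the slope when packed.
- sample_short: Bystander: the same clay block but 70 x 46 x 32 mm, too short for the cutout. Origin at the centre of its underside, x along its length.
- sample_long: Bystander: the same clay block but 122 x 46 x 32 mm, too long for the cutout. Origin at the centre of its underside, x along its length.
- tile_pair: Bystander: a 55 x 75 x 10 mm glazed tile fixed on a 100 x 100 x 9 mm one, loose on the table. Origin at the centre of its underside.
- case: Aluminium sample case, 216 x 286 mm outside, fixed on the table on wooden props so that its open face slopes 28 degrees, low edge to the robot. Origin on the table under the middle of the face; x away from the low edge, z up. Its rim stands 2 mm above the foam's face. Glazed tiles packed in the foam on both sides of the cutout (57 mm and more from its centre line) stand 3 mm proud, fixed.
- foam: Grey foam insert of the case. Origin: centre of the mouth of its empty cutout, on the foam's face, 90 mm above the table. x up the slope, y left along the face, z out of the face (28 degrees from vertical, leaning to the robot). Cutout: 100 mm along x, 50 along y, 15 deep, mouth chamfered 2 mm.
- cutout_floor (a point): Centre of the cutout's bottom, 15 mm under the foam's face (axes as the foam's). Springy ribs half-way down the four walls give 1 to 1.5 mm each to take the sample: it does not sink in by its weight and must be pressed along the foam's -z with about 5 to 20 N, evenly (it can stick askew: press the high end). Fully home, its underside lies on this bottom and 17 mm of it stand proud of the face.
- keeper_pivot (a point): Foot of the keeper's 14 mm pivot post, on the foam's face, 70 mm up the slope (foam's +x) from the cutout's centre. The steel keeper bar is 14 mm wide, 5 thick, reaches 55 mm from the pivot; its underside runs 20 mm above the face: 3 mm above a fully home sample, but it strikes one that is not home.
- keeper (a joint): Angle (rad) of the keeper bar about the foam's z. 0: it points along the foam's +y, clear of the cutout (open). Grows anticlockwise seen from above to 1.57, its stop, where it points down the slope across the upper end of the sample. Least -0.5. Light friction (under 1.5 N at the knob); stays where left.
- keeper_knob (a point): Black upright knob of the keeper, 12 mm across and 24 mm tall (25 to 49 mm above the foam's face), 45 mm from the pivot along the bar. The point is at its middle height, 37 mm above the foam's face. It can be pinched or pushed.
Mind the look-alikes: they are no part of the job. Leave any pink or turquoise look-alike of the sample_mid alone.

How it is judged:
On the way:
1. the sample is fully home in the cutout while the keeper is still swung clear of it (z of sample_mid in the frame of foam between -0.018 and -0.0125 m and x of sample_mid in the frame of foam between -0.004 and 0.004 m and y of sample_mid in the frame of foam between -0.004 and 0.004 m and angle between the z axis of sample_mid and the z axis of foam, either way round below 0.06 rad and angle between the x axis of sample_mid and the x axis of foam, either way round below 0.09 rad and value of joint keeper below 0.6 rad), for 0.2 s.
At the end, for the whole second after the job is handed in: The middle-length sample lies at rest in the cutout with its underside within 2.5 mm of the bottom, within 4 mm of the centre along the face, square to the foam within 0.06 rad in tilt and 0.09 rad in turn, and the keeper is swung across it (joint above 1.25 rad) (z of sample_mid in the frame of foam between -0.018 and -0.0125 m and x of sample_mid in the frame of foam between -0.004 and 0.004 m and y of sample_mid in the frame of foam between -0.004 and 0.004 m and angle between the z axis of sample_mid and the z axis of foam, either way round below 0.06 rad and angle between the x axis of sample_mid and the x axis of foam, either way round below 0.09 rad and value of joint keeper above 1.25 rad and linear speed of sample_mid below 0.01 m/s); the robot touches nothing.
It fails at once if a bystander (short or long sample, tile pair) moved more than 20 mm (distance of any of sample_short, sample_long, tile_pair from where it was at the start of the episode above 0.02 m).
It also fails if it takes over 64 s, if anything falls off the work surface, if the arm or the gripper's body presses on something with over 40 N, if the wrist force passes 120 N, or if a joint passes its speed limit or range.

## Working session

There is one attempt and no reset: what is moved stays moved. The work goes in short steps, each a Python script; the robot and the scene stay as the last script left them, time stands still between calls to the robot, and variables do not carry over. Pictures are saved under pics/ and viewed, and the job is handed in when it is done.

```bash
ls; mkdir -p pics; cat > h.py <<'E'
from station import *
import numpy as np, cv2
from scipy.spatial.transform import Rotation as Ro
def save(p,n): cv2.imwrite('pics/'+n+'.png', cv2.cvtColor(p['pixels'],cv2.COLOR_RGB2BGR))
def w(p,c): return np.array(p['R']).T@(np.array(c)-np.array(p['t']))
E
python3 - <<'E'
from h import *
for c in ['top','side','wrist']:
    p=camera(c); save(p,c+'0')
    print(c,p['fx'],p['cx'],p['cy'],'cam',w(p,[0,0,0]).round(3))
    for n in ['sample_mid','sample_short','sample_long','foam','case','cutout_floor','keeper_pivot','keeper_knob','tile_pair']:
        try: print(n,[(w(p,d['centre']).round(3).tolist(),round(d['p'],2)) for d in place_of(p,n)][:4])
        except Exception as e: print(n,e)
o=get_obs();print(o['time_s'],o['tcp_rot'],o['finger_gap'])
E
```

```text
pics
top 517.794835424034 324.7690127591698 237.15584928717618 cam [0.392 0.107 1.179]
sample_mid [([0.517, 0.451, 0.0], 0.85), ([0.393, 0.344, 0.003], 0.66), ([0.536, 0.066, -0.0], 0.63), ([0.535, 0.325, -0.0], 0.58)]
sample_short [([0.449, 0.171, 0.004], 0.82)]
sample_long [([0.645, 0.157, -0.001], 0.93)]
foam [([0.53, -0.19, 0.092], 0.75)]
case [([0.532, -0.192, 0.002], 0.58)]
cutout_floor [([0.54, -0.192, 0.079], 0.8)]
keeper_pivot [([0.588, -0.186, 0.126], 0.77)]
keeper_knob [([0.569, -0.147, 0.152], 0.54)]
tile_pair [([0.714, 0.367, -0.001], 0.56)]
side 547.9502486830929 322.1332403553568 237.3102565779757 cam [ 0.198 -0.509  0.726]
sample_mid [([0.39, 0.347, 0.001], 0.89), ([0.532, 0.068, -0.003], 0.85), ([0.535, 0.329, 0.002], 0.67), ([0.511, 0.45, 0.005], 0.59)]
sample_short [([0.456, 0.174, -0.003], 0.97)]
sample_long [([0.641, 0.162, 0.0], 0.73), ([0.538, -0.192, 0.077], 0.52), ([0.528, -0.195, 0.001], 0.2)]
foam [([0.529, -0.193, 0.09], 0.9), ([0.53, -0.193, -0.001], 0.41)]
case [([0.529, -0.19, -0.002], 0.89), ([0.536, -0.186, 0.077], 0.51), ([0.72, 0.369, -0.001], 0.38)]
cutout_floor []
keeper_pivot [([0.594, -0.189, 0.126], 0.86)]
keeper_knob [([0.57, -0.144, 0.15], 0.92)]
tile_pair [([0.72, 0.367, 0.001], 0.61)]
wrist 371.64829954431775 317.60970871371256 243.16768933882727 cam [0.104 0.571 0.385]
sample_mid [([0.517, 0.451, 0.003], 0.84), ([0.391, 0.344, 0.003], 0.68)]
sample_short []
sample_long []
foam []
case []
cutout_floor []
keeper_pivot []
keeper_knob []
tile_pair []
1.5 [ 3.14147073e+00 -5.07265342e-05  2.82377002e+00] 0.09384631351415497
```

View pics/top0.png

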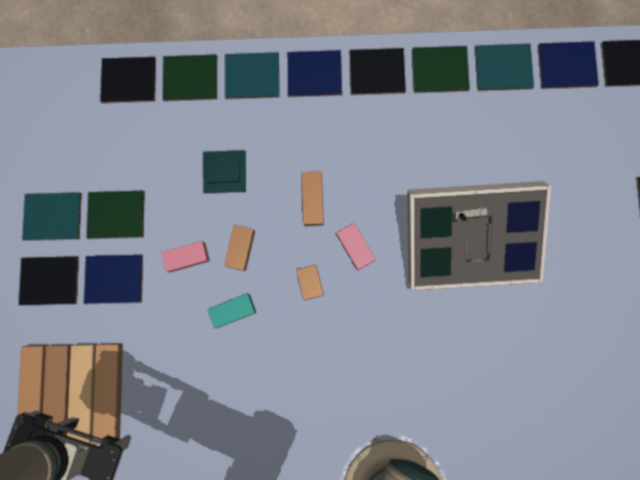

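View pics/side0.png

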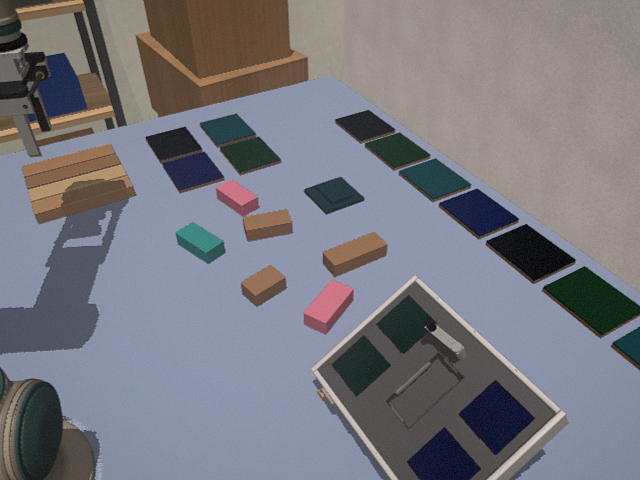

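View pics/wrist0.png

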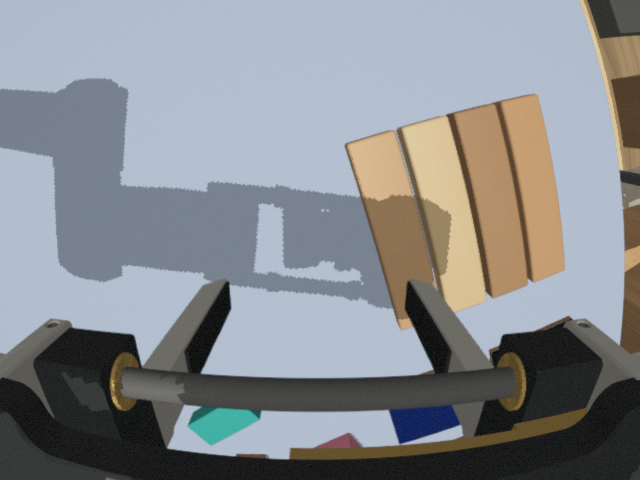

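Mid sample is the tan block at top-image (239,247), at about (0.535, 0.327). The short one is at (310,282) and the long one at (312,198). The case is at (479,237) with its keeper open. I'll refine the block from the top image and check reach.

```bash
cat >> h.py <<'E'
def proj(p,X,fish=False):
    X=np.atleast_2d(X); c=X@np.array(p['R']).T+np.array(p['t'])
    if not fish: return np.c_[p['fx']*c[:,0]/c[:,2]+p['cx'],p['fy']*c[:,1]/c[:,2]+p['cy']]
    r=np.hypot(c[:,0],c[:,1]); th=np.arctan2(r,c[:,2])
    return np.c_[p['fx']*th*c[:,0]/r+p['cx'],p['fy']*th*c[:,1]/r+p['cy']]
def ray(p,uv,fish=False):
    uv=np.atleast_2d(uv).astype(float); a=(uv[:,0]-p['cx'])/p['fx']; b=(uv[:,1]-p['cy'])/p['fy']
    if fish:
        r=np.hypot(a,b)+1e-12; d=np.c_[np.sin(r)*a/r,np.sin(r)*b/r,np.cos(r)]
    else: d=np.c_[a,b,np.ones(len(a))]
    return w(p,[0,0,0]), d@np.array(p['R'])
def onz(p,uv,z,fish=False):
    o,d=ray(p,uv,fish); return o+d*((z-o[2])/d[:,2])[:,None]
def silh(p,x,y,yaw,L=.096,W=.046,H=.032,fish=False):
    c=np.array([[sx*L/2,sy*W/2,z] for sx in(-1,1) for sy in(-1,1) for z in(0,H)])
    X=c@Ro.from_euler('z',yaw).as_matrix().T+[x,y,0]
    return cv2.convexHull(proj(p,X,fish).astype(np.float32))
def fitblock(p,x,y,yaw,fish=False,tan=None):
    from scipy.optimize import minimize
    hsv=cv2.cvtColor(p['pixels'],cv2.COLOR_RGB2HSV)
    m=cv2.inRange(hsv,(5,80,50),(22,255,255))
    h=silh(p,x,y,yaw,fish=fish).reshape(-1,2); lo=np.maximum(h.min(0)-25,0).astype(int); hi=h.max(0).astype(int)+25
    roi=np.zeros_like(m); roi[lo[1]:hi[1],lo[0]:hi[0]]=1; m=m*roi
    n,lab,st,ce=cv2.connectedComponentsWithStats(m)
    k=1+np.argmax(st[1:,4]); m=((lab==k)*255).astype(np.uint8)
    S=8
    def f(v):
        h=silh(p,v[0],v[1],v[2],fish=fish); a=np.zeros(m.shape,np.uint8)
        cv2.fillConvexPoly(a,np.round(h*16).astype(np.int32),255,cv2.LINE_AA,4)
        return np.abs(a.astype(float)-m).sum()/255
    best=minimize(f,[x,y,yaw],method='Nelder-Mead',options=dict(initial_simplex=[[x,y,yaw],[x+.008,y,yaw],[x,y+.008,yaw],[x,y,yaw+.1]],xatol=1e-4,fatol=.5))
    return best.x,best.fun,(m>0).sum()
E
python3 - <<'E'
from h import *
p=camera('top');print(fitblock(p,.535,.327,-.306))
q=camera('side');print(fitblock(q,.535,.327,-.306))
cv2.imwrite('pics/case_top.png',cv2.resize(cv2.cvtColor(p['pixels'][170:305,395:565],cv2.COLOR_RGB2BGR),None,fx=4.5,fy=4.4,interpolation=cv2.INTER_CUBIC))
for ps in (-.306,2.836): print(solve_ik([.535,.327,.2],[np.pi,0,ps]))
a=np.radians(28)
for yaw in (.04,.04+np.pi):
    zf=np.array([-np.sin(a)*np.cos(.04),-np.sin(a)*np.sin(.04),np.cos(a)])
    x=np.array([np.cos(yaw)*np.cos(a),np.sin(yaw)*np.cos(a),np.sin(a)*(1 if yaw<1 else -1)])
    R=np.c_[x,np.cross(-zf,x),-zf]; rpy=Ro.from_matrix(R).as_euler('xyz'); print(rpy)
    for d in (.012,.06,.15): print(solve_ik(np.array([.53,-.192,.09])+zf*d,rpy))
E
```

```text
(array([ 0.53399259,  0.3275293 , -0.29359826]), np.float64(228.23921568627452), np.int64(851))
(array([ 0.53430118,  0.3304195 , -0.32254128]), np.float64(215.63529411764705), np.int64(1085))
[ 4.37715477e-01  3.48099635e-01  1.36423077e+00 -4.44089210e-16
  1.42926225e+00  2.31451180e+00]
[ 0.43771548  0.34809963  1.36423077  0.          1.42926225 -0.8274882 ]
[ 3.14159265 -0.48869219  0.04      ]
[-0.72159734  0.1261053   2.08264075  0.5686591   0.64552347  0.39902965]
[-0.7643267   0.04273051  2.0471655   0.50965607  0.76590227  0.44570657]
[-0.85628289 -0.09104445  1.95588212  0.44946963  1.00450326  0.48266408]
[-3.14159265  0.48869219 -3.10159265]
None
[-0.7643267   0.04273051  2.0471655   0.50965607  0.76590227 -2.69588608]
[-0.85628289 -0.09104445  1.95588212  0.44946963  1.00450326 -2.65892858]
```

View pics/case_top.png

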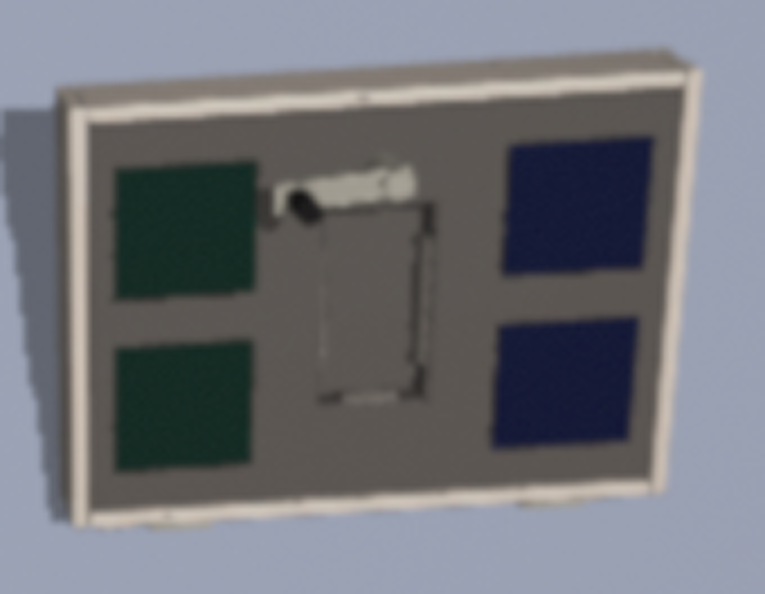

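The crop shows the case with its long axis turned a few degrees. The cutout spans about (320–432, 205–400) in the crop, and the keeper lies along +y above it. Next is a wrist-camera look at the block from above.

```bash
python3 - <<'E'
from h import *
goto([.535,.327,.19],[np.pi,0,2.836])
p=camera('wrist'); save(p,'w1')
o=get_obs(); R=Ro.from_euler('xyz',o['tcp_rot']).as_matrix(); print(o['time_s'],o['tcp_pos'])
print('cam in tool',R.T@(w(p,[0,0,0])-o['tcp_pos']), 'axis',R.T@np.array(p['R'])[2])
print(fitblock(p,.534,.3285,-.306,True))
print([(w(p,d['centre']).round(4),d['p']) for d in place_of(p,'sample_mid')])
v=silh(p,.534,.3285,-.306,fish=True); im=p['pixels'].copy(); cv2.polylines(im,[v.astype(np.int32)],True,(0,255,0)); cv2.imwrite('pics/w1o.png',im[:,:,::-1])
E
```

```text
3.1917 [0.53405383 0.32811424 0.19011696]
cam in tool [ 7.98050749e-02  1.68736919e-04 -1.98822561e-01] axis [-2.73446771e-01  2.34551063e-05  9.61887136e-01]
(array([ 0.53396598,  0.3280553 , -0.23527081]), np.float64(429.8313725490196), np.int64(4286))
[(array([0.5388, 0.3289, 0.0019]), 0.81), (array([0.5318, 0.0623, 0.0008]), 0.66), (array([0.5153, 0.4484, 0.0031]), 0.58), (array([0.3919, 0.3433, 0.0079]), 0.56)]
```

View pics/w1o.png

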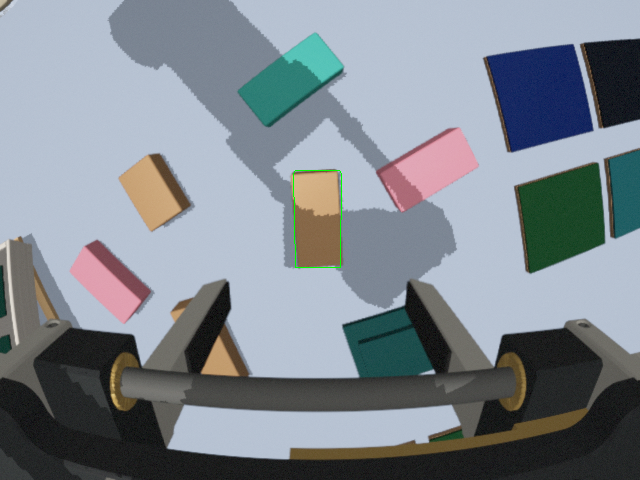

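The overlay at (318,219) matches the mid block well. The mask fit looks unreliable, so I'll check it.

```bash
python3 - <<'E'
from h import *
p=camera('wrist'); import pickle; pickle.dump(p,open('w1.pkl','wb'))
o=get_obs(); print(o['tcp_pos'],o['joint_pos'])
crop=p['pixels'][155:285,270:360]
print(crop[65,45],crop[30,45],crop[65,5],crop[65,80],crop[100,45])
hsv=cv2.cvtColor(p['pixels'],cv2.COLOR_RGB2HSV)
m=cv2.inRange(hsv,(5,80,50),(22,255,255)); r=np.zeros_like(m); r[155:285,270:360]=255; m&=r
n,l,st,ce=cv2.connectedComponentsWithStats(m); print(st[1:][st[1:,4]>30])
m=(l==1+np.argmax(st[1:,4])).astype(np.uint8)
m=cv2.morphologyEx(m,cv2.MORPH_CLOSE,np.ones((5,5)))
m=np.ascontiguousarray(m)
c=max(cv2.findContours(m,0,2)[0],key=cv2.contourArea); print(cv2.contourArea(c))
print(cv2.minAreaRect(c)); print(silh(p,.534,.3285,-.306,fish=True).reshape(-1,2), cv2.contourArea(silh(p,.534,.3285,-.306,fish=True)))
# silhouette distance fit
from scipy.optimize import least_squares
pts=c.reshape(-1,2).astype(float)
def res(v):
    h=silh(p,*v,fish=True)
    return [cv2.pointPolygonTest(h,(float(a),float(b)),True) for a,b in pts]
s=least_squares(res,[.534,.3285,-.306],x_scale=[.01,.01,.1],diff_step=1e-3,loss='soft_l1'); print(s.x,np.abs(s.fun).mean())
im=cv2.resize(np.hstack([crop[:,:,::-1],cv2.cvtColor(m[155:285,270:360]*255,cv2.COLOR_GRAY2BGR)]),None,fx=4,fy=4); cv2.imwrite('pics/w1m.png',im)
E
```

```text
[0.53414484 0.32806494 0.19012973] [ 4.39657847e-01  3.52340029e-01  1.38198935e+00  2.89774579e-04
  1.40720029e+00 -8.27420160e-01]
[133 103  71] [211 177 133] [183 195 210] [125 134 148] [135 105  74]
[[ 291  170   51   97 4284]]
4148.5
((316.61865234375, 218.08912658691406), (94.64193725585938, 46.35523986816406), 86.3086166381836)
[[341.6724  173.39716]
 [339.9811  268.00647]
 [294.91702 267.89294]
 [293.75848 173.26547]
 [295.6828  170.5592 ]
 [339.71255 170.68011]] 4523.404468062799
[ 0.53391007  0.32819915 -0.2274541 ] 1.1904832456669474
```

View pics/w1m.png

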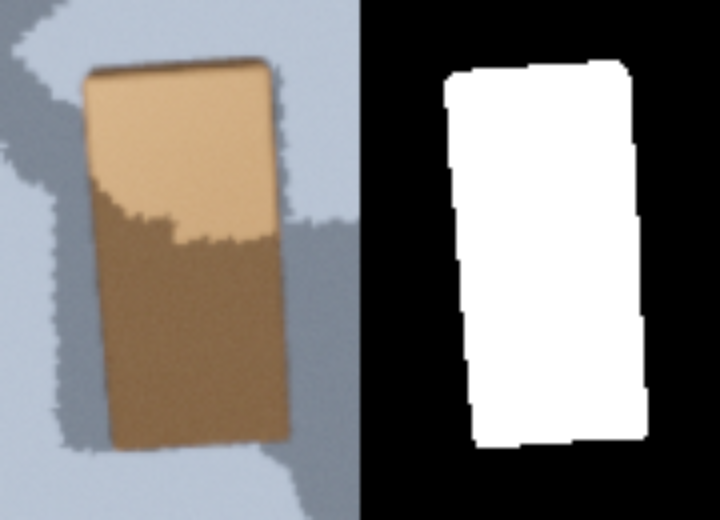

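The mask shows the block truly turned, at yaw ≈ -0.23. Both fits agree at (0.534, 0.328). Now the grasp, correcting the arm's ~1.4 mm steady offset.

```bash
cat >> h.py <<'E'
def lin_c(pos,rpy,speed=.15,n=1,tol=.0006):
    pos=np.array(pos,float); Rt=Ro.from_euler('xyz',rpy); cp=pos.copy(); cr=Rt
    o=get_obs()
    move_linear(cp,cr.as_euler('xyz'),speed=speed)
    for i in range(n):
        pause(.1); o=get_obs(); e=pos-o['tcp_pos']; er=Rt*Ro.from_euler('xyz',o['tcp_rot']).inv()
        if np.linalg.norm(e)<tol and er.magnitude()<.004: break
        cp=cp+e; cr=er*cr
        move_linear(cp,cr.as_euler('xyz'),speed=.05)
    pause(.1); o=get_obs(); er=Rt*Ro.from_euler('xyz',o['tcp_rot']).inv()
    print('t',round(o['time_s'],2),'err mm',((o['tcp_pos']-pos)*1e3).round(2),'rot',er.as_rotvec().round(4))
    return cp,cr
E
python3 - <<'E'
from h import *
b=np.array([.5339,.3282]); y=-.231+np.pi; r=[np.pi,0,y]
cp,cr=lin_c([*b,.075],r,n=2)
move_linear(cp+[0,0,-.048],cr.as_euler('xyz'),speed=.06); pause(.1)
print(get_obs()['tcp_pos'])
move_gripper(.04,squeeze=45); pause(.2)
o=get_obs(); print(o['finger_gap'],o['tcp_pos'],o['force'],o['time_s'])
p=camera('wrist'); save(p,'w2')
E
```

```text
t 5.01 err mm [-0.1  -0.01 -0.2 ] rot [ 0.0001 -0.0003 -0.0001]
[0.53421012 0.32840768 0.02730425]
0.04010962326807357 [0.53376771 0.32820958 0.02677482] [-0.54433178 -0.32808535  0.37204387] 7.2083
```

View pics/w2.png

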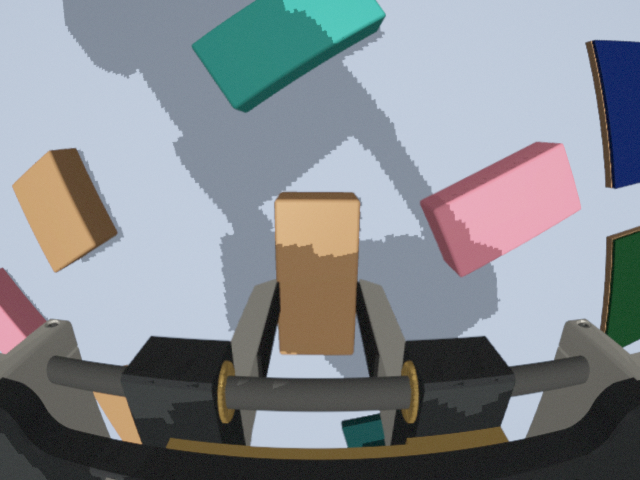

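Gap reads 0.040, less than the 46 mm block, though the picture shows the fingers on both sides of it at (260,320) and (375,320). I'll close further to see whether it's really gripping.

```bash
python3 - <<'E'
from h import *
move_gripper(.0,squeeze=45); pause(.2)
o=get_obs(); print(o['finger_gap'],o['tcp_pos'],o['force'],o['time_s'])
p=camera('wrist'); cv2.imwrite('pics/w3.png',cv2.resize(p['pixels'][180:400,200:440,::-1],None,fx=3,fy=2.7))
E
```

```text
0.0003762670541314251 [0.53380633 0.32818945 0.02677338] [-0.50342613 -0.95860904  0.56948325] 8.2
```

View pics/w3.png

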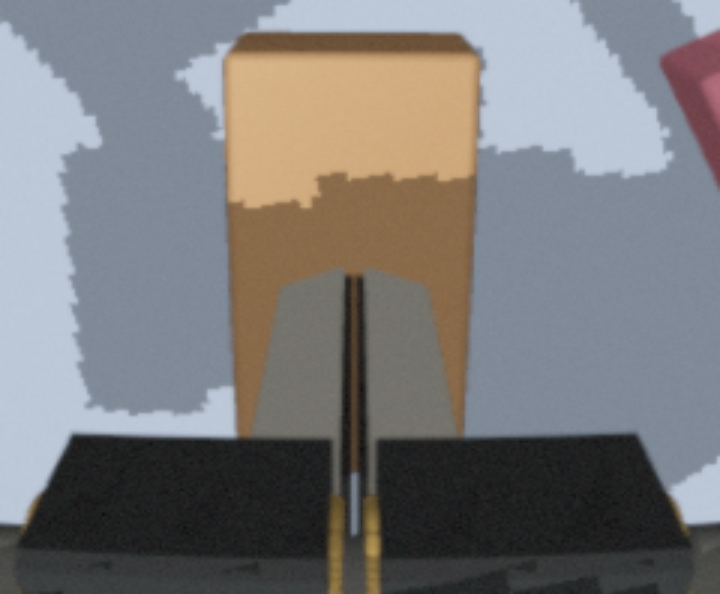

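The fingers closed right over the top of the block instead of around it, so the true tip height disagrees with what I assumed. I'll compare projections with the side view.

```bash
python3 - <<'E'
from h import *
o=get_obs(); R=Ro.from_euler('xyz',o['tcp_rot']).as_matrix(); print(o['tcp_pos'],o['tcp_rot'],o['joint_pos'],o['force'])
p=camera('wrist')
for d in (-.03,-.011,0,.008): 
    X=o['tcp_pos']+R[:,2]*d; print('wrist',d,proj(p,X,True), 'front', proj(p,X+R[:,0]*.008,True))
q=camera('side'); save(q,'s3')
for d in (-.03,-.011,0,.008): print('side',d,proj(q,o['tcp_pos']+R[:,2]*d))
t=camera('top')
a,b=proj(q,o['tcp_pos'])[0].astype(int)
im=q['pixels'][b-75:b+75,a-100:a+100,::-1]; cv2.imwrite('pics/s3c.png',cv2.resize(im,None,fx=4,fy=4)); print(a,b)
print(fitblock(p,.534,.3285,-.231,True)[0])
E
```

```text
[0.53377216 0.32817817 0.0267827 ] [-3.14134511e+00 -3.23313206e-04  2.91063533e+00] [ 4.40260387e-01  4.73171538e-01  1.61566787e+00  8.32916427e-06
  1.05316038e+00 -8.99582778e-01] [ 0.28563931  0.43210184 -0.49639657]
wrist -0.03 [[316.92189862 304.48340442]] front [[316.9197516 289.8380627]]
wrist -0.011 [[316.98222071 289.67877151]] front [[316.98172824 276.07524909]]
wrist 0 [[317.01283279 282.20892758]] front [[317.01303103 269.16076892]]
wrist 0.008 [[317.03339342 277.20785035]] front [[317.03400219 264.54204799]]
side -0.03 [[265.80360336 209.00494591]]
side -0.011 [[266.49437054 216.39694928]]
side 0 [[266.88752496 220.60415382]]
side 0.008 [[267.17040661 223.63131287]]
266 220
[ 0.53402797  0.3281948  -0.22709066]
```

View pics/s3c.png

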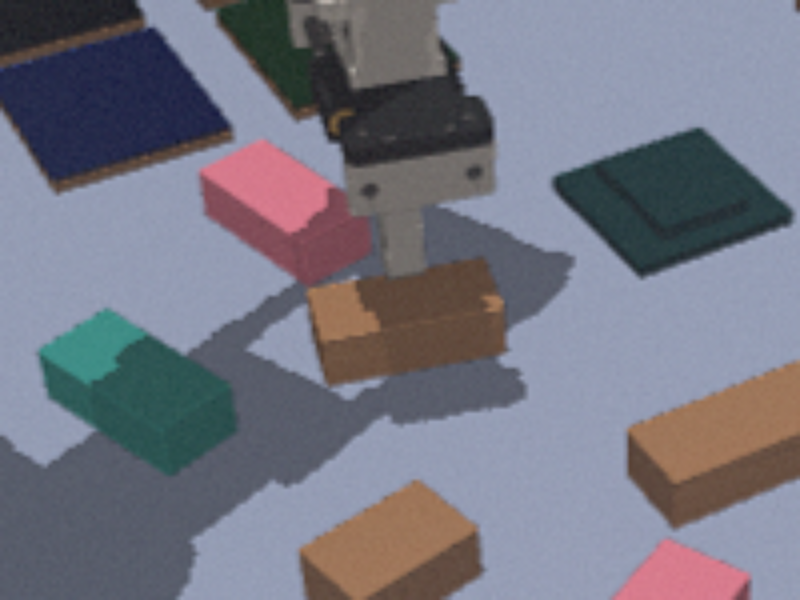

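In both images the fingertips sit about 18 mm *behind* the reported TCP, where they were stated to be 8 mm ahead. Side view tip is at (266.6, 213), wrist view at row ~281. I'll settle it physically with a gentle touch on the block top, which is at z = 0.032.

```bash
python3 - <<'E'
from h import *
o=get_obs(); print(o['tcp_pos'],o['force'])
P=np.array(o['tcp_pos'])
r=move_linear([P[0],P[1],.003],speed=.02,contact_N=3)
o=get_obs(); print(r,o['tcp_pos'],o['force'],o['time_s'])
p=camera('wrist'); save(p,'w4'); q=camera('side')
cv2.imwrite('pics/s4.png',cv2.resize(q['pixels'][145:295,166:366,::-1],None,fx=4,fy=4))
E
```

```text
[0.53380818 0.32819523 0.0267741 ] [ 0.35688499  0.38264572 -0.02122749]
True [0.53370345 0.32814675 0.01308567] [ 0.12494733 -0.7880238   4.06379185] 9.1417
```

View pics/s4.png

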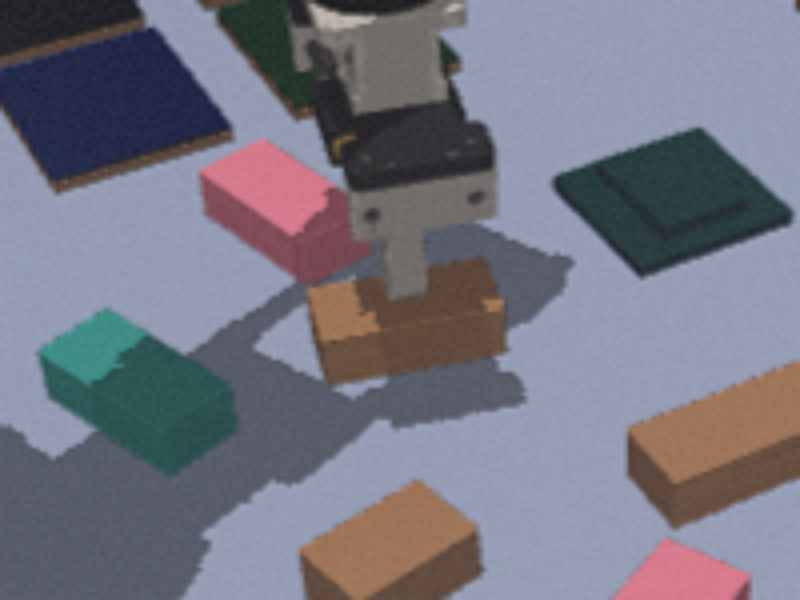

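The touch came at TCP z = 0.0131, so the tips really are 19 mm behind the reported TCP, and images and touch agree. I'll use this offset from here on: raise, open, descend to tip z = 0.018, grip.

```bash
python3 - <<'E'
from h import *
b=np.array([.5340,.3282]); r=[np.pi,0,-.229+np.pi]
move_linear([*b,.03],speed=.1)
move_gripper(.09)
cp,cr=lin_c([*b,.025],r,n=2)
print(move_linear(cp+[0,0,-.026],cr.as_euler('xyz'),speed=.06,contact_N=6)); pause(.1)
print(get_obs()['tcp_pos'])
move_gripper(.03,squeeze=45); pause(.2)
o=get_obs(); print(o['finger_gap'],o['tcp_pos'],o['force'],o['time_s'])
p=camera('wrist'); save(p,'w5')
E
```

```text
t 11.42 err mm [0.08 0.02 0.01] rot [-0.      0.0001  0.0001]
False
[ 0.53426513  0.32831828 -0.00082159]
0.045619505532867935 [ 0.53393931  0.32804008 -0.00099314] [-0.320193   -0.27792389  0.77738584] 13.0583
```

View pics/w5.png

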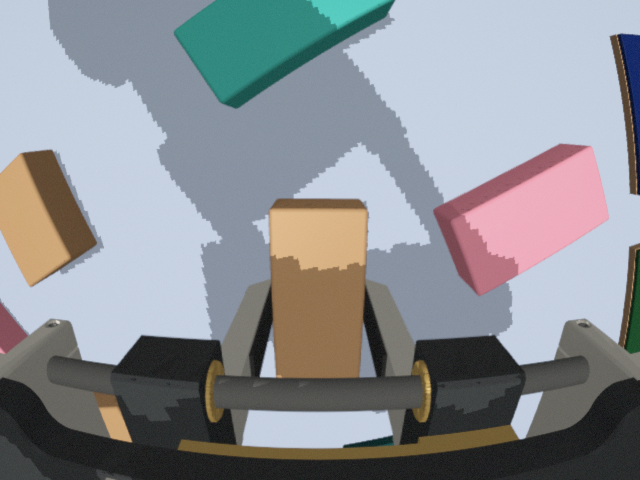

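Gripped: gap 45.6 mm, block square between the jaws at (318,290). Next I lift it and move to look at the case from the wrist camera.

```bash
cat >> h.py <<'E'
def foamR(yaw,tilt=np.radians(28)):
    return (Ro.from_euler('z',yaw)*Ro.from_euler('y',-tilt)).as_matrix()
def toolrpy(Rf): return Ro.from_matrix(np.c_[Rf[:,0],-Rf[:,1],-Rf[:,2]]).as_euler('xyz')
E
python3 - <<'E'
from h import *
print(foamR(.04)[:,2],foamR(.04)[:,0])
o=get_obs(); P=o['tcp_pos']
move_linear([P[0],P[1],.17],speed=.15)
Rf=foamR(.045); rpy=toolrpy(Rf); F=np.array([.53,-.192,.09])
t=F+Rf@[-.08,0,.13]; print(t,solve_ik(t,rpy))
goto(t,rpy); pause(.2)
o=get_obs(); print(o['time_s'],o['tcp_pos'],o['finger_gap'],o['force'])
p=camera('wrist'); save(p,'w6'); import pickle; pickle.dump(p,open('w6.pkl','wb'))
for n in ['foam','cutout_floor','keeper_pivot','keeper_knob']: print(n,[(w(p,d['centre']).round(4),round(d['p'],2)) for d in place_of(p,n)][:2])
for c in('top','side'):
  q=camera(c);  pickle.dump(q,open(c+'6.pkl','wb'))
  for n in ['foam','cutout_floor','keeper_pivot','keeper_knob']: print(c,n,[(w(q,d['centre']).round(4),round(d['p'],2)) for d in place_of(q,n)][:1])
E
```

```text
[-0.46909604 -0.01877386  0.88294759] [0.88224133 0.03530849 0.46947156]
[ 0.39846618 -0.19792302  0.16722546] [-1.02578227 -0.11445809  2.12397772  0.52965877  0.95350563  0.22735565]
16.575 [ 0.39886284 -0.19761821  0.16724934] 0.045573929900424734 [-0.465105    0.22824506 -2.74864617]
foam [(array([ 0.5293, -0.1909,  0.0888]), 0.88)]
cutout_floor [(array([ 0.5358, -0.193 ,  0.0751]), 0.94)]
keeper_pivot [(array([ 0.5933, -0.189 ,  0.1188]), 0.95), (array([ 0.5329, -0.193 ,  0.0037]), 0.53)]
keeper_knob [(array([ 0.5653, -0.1431,  0.1483]), 0.75)]
top foam [(array([ 0.5297, -0.1887,  0.0917]), 0.96)]
top cutout_floor [(array([ 0.5396, -0.1932,  0.0766]), 0.63)]
top keeper_pivot []
top keeper_knob [(array([ 0.5695, -0.1463,  0.1524]), 0.63)]
side foam [(array([ 0.5274, -0.1914,  0.0864]), 0.73)]
side cutout_floor [(array([ 0.5377, -0.1872,  0.0729]), 0.78)]
side keeper_pivot [(array([ 0.5921, -0.1898,  0.1243]), 0.61)]
side keeper_knob [(array([ 0.5692, -0.1441,  0.1522]), 0.82)]
```

View pics/w6.png

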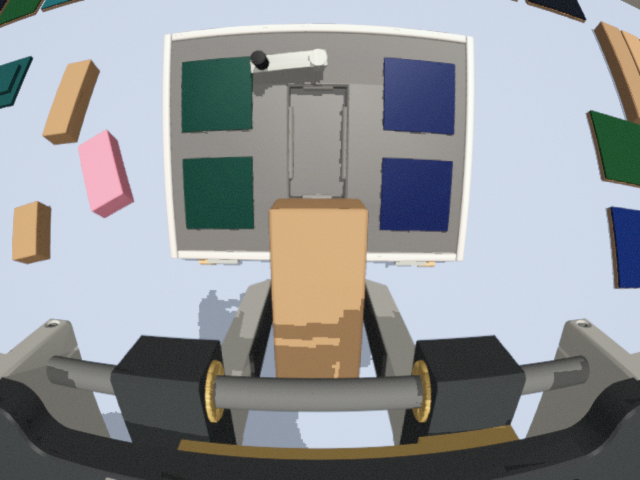

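The wrist view shows the whole case: cutout at (290–348, 86–198), knob at (260,60), pivot at (318,57). I'll overlay the model on an enlargement.

```bash
cat > ov.py <<'E'
from h import *
import pickle
def overlay(p,F,yaw,box,s,name,fish):
    Rf=foamR(yaw); x0,y0,x1,y1=box
    im=cv2.resize(p['pixels'][y0:y1,x0:x1,::-1],None,fx=s,fy=s,interpolation=cv2.INTER_CUBIC)
    def poly(hx,hy,z,c):
        pts=[]
        cs=[(-hx,-hy),(hx,-hy),(hx,hy),(-hx,hy),(-hx,-hy)]
        for a,b in zip(cs[:-1],cs[1:]):
            for k in np.linspace(0,1,20): pts.append([a[0]+(b[0]-a[0])*k,a[1]+(b[1]-a[1])*k,z])
        uv=proj(p,F+np.array(pts)@Rf.T,fish); uv=((uv+.5-[x0,y0])*s-.5)
        cv2.polylines(im,[np.round(uv).astype(np.int32)],True,c,1)
    poly(.108,.143,.002,(0,0,255)); poly(.05,.025,-.002,(0,255,0)); poly(.052,.027,0,(0,255,255))
    for pt in ([.07,0,.0],[.07,.045,.049]):
        uv=((proj(p,F+Rf@pt,fish)[0]+.5-[x0,y0])*s-.5).round().astype(int); cv2.circle(im,tuple(int(v) for v in uv),3,(255,0,255),-1)
    cv2.imwrite('pics/'+name+'.png',im)
if __name__=='__main__':
    F=np.array([.5295,-.191,.09]); 
    overlay(pickle.load(open('w6.pkl','rb')),F,.04,(155,15,485,275),2.4,'ov1',True)
    overlay(pickle.load(open('top6.pkl','rb')),F,.04,(395,170,565,305),4.4,'ov2',False)
E
python3 ov.py
```

```text
(no output)
```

View pics/ov1.png

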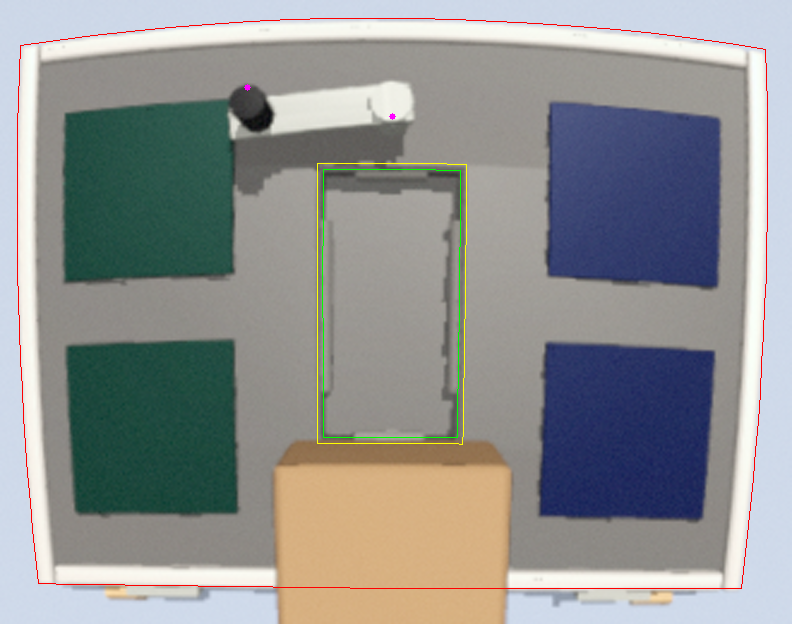

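View pics/ov2.png

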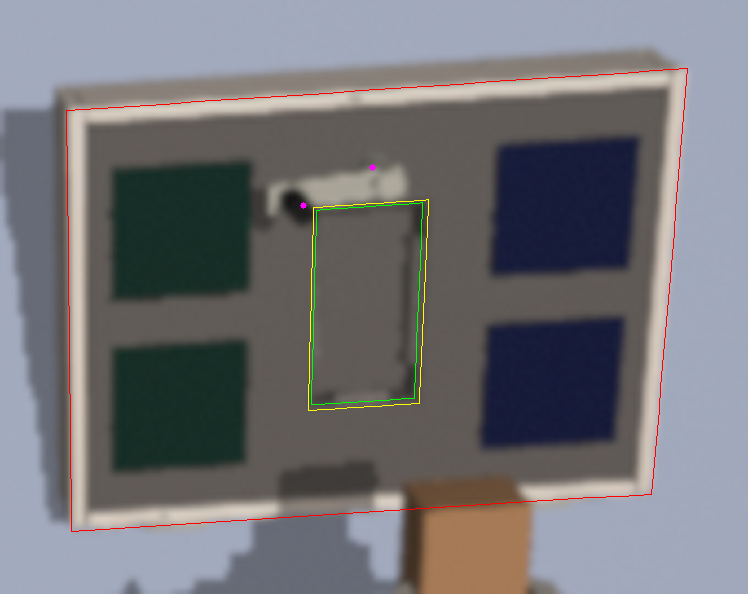

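The overlay lands on the rim, cutout and ribs to within about 1 px at F=(0.5295,-0.191,0.09), yaw 0.04, which agrees with the networks. Now I check the block in the hand, then hover above the cutout.

```bash
python3 - <<'E'
from h import *
import pickle
Rf=foamR(.04); rpy=toolrpy(Rf); F=np.array([.5295,-.191,.09])
cp,cr=lin_c(F+Rf@[0,0,.02],rpy,speed=.12,n=2)
p=camera('wrist'); o=get_obs(); R=Ro.from_euler('xyz',o['tcp_rot']).as_matrix(); print(o['force'],o['finger_gap'])
im=p['pixels'][:,:,::-1].copy()
for z,c in((-.033,(0,255,0)),(-.001,(255,0,0))):
    pts=o['tcp_pos']+np.array([[.048,.023,z],[.048,-.023,z],[-.048,-.023,z],[-.048,.023,z]])@R.T
    uv=proj(p,pts,True); print(uv.round(1).tolist()); cv2.polylines(im,[uv.round().astype(np.int32)],True,c)
cv2.imwrite('pics/w7.png',cv2.resize(im[100:420,180:460],None,fx=1.85,fy=1.85,interpolation=cv2.INTER_CUBIC))
pickle.dump((cp,cr.as_euler('xyz')),open('hov.pkl','wb'))
q=camera('side'); cv2.imwrite('pics/s7.png',cv2.resize(q['pixels'][250:480,290:600,::-1],None,fx=2.4,fy=2.4))
E
```

```text
t 18.81 err mm [-0.25 -0.26  0.39] rot [0.0005 0.0005 0.0006]
[-0.21996846 -0.01359038 -2.58259317] 0.04534140705593718
[[368.7, 210.9], [268.0, 210.8], [276.5, 383.6], [359.8, 383.6]]
[[360.8, 199.7], [275.7, 199.6], [281.4, 353.0], [354.8, 353.0]]
```

View pics/w7.png

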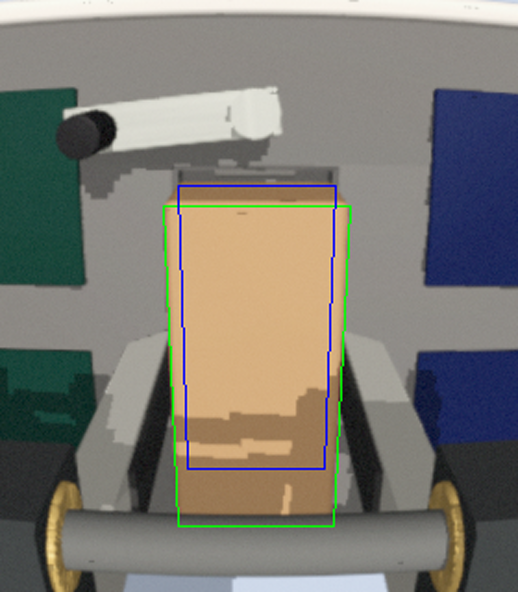

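View pics/s7.png

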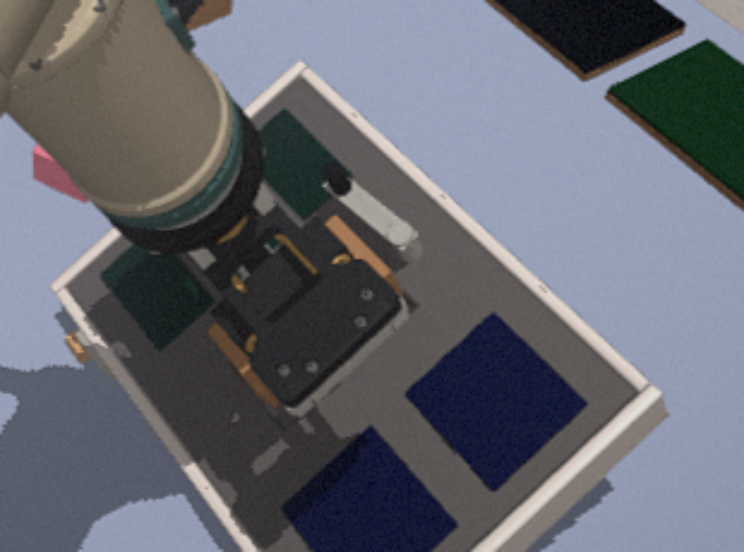

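The held block looks shifted about 1–2 mm toward +x compared with the prediction. I'll check the block's lower edge against the cutout's upper edge in the same picture.

```bash
python3 - <<'E'
from h import *
F=np.array([.5295,-.191,.09]); Rf=foamR(.04)
p=camera('wrist'); o=get_obs(); R=Ro.from_euler('xyz',o['tcp_rot']).as_matrix(); print(o['time_s'],(Rf.T@(o['tcp_pos']-F)*1e3).round(2))
s=7;x0,y0=255,175
im=cv2.resize(p['pixels'][y0:y0+60,x0:x0+115,::-1],None,fx=s,fy=s,interpolation=cv2.INTER_CUBIC)
def L(a,b,c):
    uv=(proj(p,np.array([a,b]),True)+.5-[x0,y0])*s-.5; uv=uv.round().astype(int); cv2.line(im,tuple(map(int,uv[0])),tuple(map(int,uv[1])),c,1)
T=lambda *v:o['tcp_pos']+R@np.array(v); G=lambda *v:F+Rf@np.array(v)
L(T(.048,.023,-.033),T(.048,-.023,-.033),(0,255,0)); L(T(.048,.023,-.001),T(.048,-.023,-.001),(255,0,0))
L(G(.05,.025,-.002),G(.05,-.025,-.002),(0,0,255)); L(G(.052,.027,0),G(.052,-.027,0),(0,255,255)); L(G(.05,.025,-.015),G(.05,-.025,-.015),(255,0,255))
cv2.imwrite('pics/w8.png',im)
E
```

```text
18.9583 [-0.   -0.19 20.28]
```

View pics/w8.png

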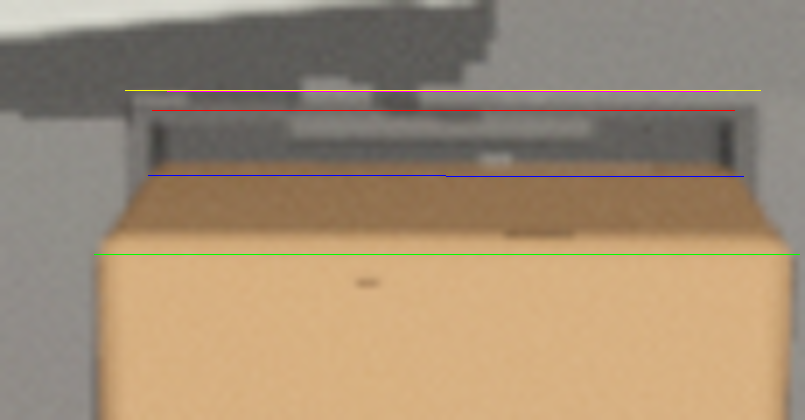

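The block sits about 1 mm further +x in the hand than assumed, with its underside edge at row 165 against a predicted 175. Sideways it is centred to 0.3 mm. I'll shift the target by -1 mm in x and insert stepwise while watching force.

```bash
python3 - <<'E'
from h import *
import pickle
F=np.array([.5295,-.191,.09]); Rf=foamR(.04)
cp,cr=pickle.load(open('hov.pkl','rb'))
f0=get_obs()['force']
# hover tcp is at foam z ~20.3, x 0, y -.2
def go(z,sp,cN=None):
    r=move_linear(cp+Rf@[-.001,.0002,(z-20.3)*1e-3],cr,speed=sp,contact_N=cN); pause(.05)
    o=get_obs(); d=Rf.T@(o['force']-f0); print(z,r,round(o['time_s'],2),'foam mm',(Rf.T@(o['tcp_pos']-F)*1e3).round(2),'F',d.round(1),'gap',round(o['finger_gap']*1e3,2)); return r,d
go(3,.06)
for z in (1,-1,-3,-5,-7):
    r,d=go(z,.04,20)
    if d[2]>18: break
E
```

```text
3 False 19.45 foam mm [-1.23  0.41  2.32] F [-0.4 -0.2  0.8] gap 45.77
1 False 19.75 foam mm [-0.91  0.19  0.76] F [-0.7  0.1  0.2] gap 45.46
-1 False 20.05 foam mm [-1.04  0.24 -1.33] F [-1.1  0.2  0.3] gap 45.46
-3 False 20.35 foam mm [-1.04  0.23 -3.38] F [-0.1 -0.4  0.1] gap 45.56
-5 False 20.65 foam mm [-0.84  0.03 -5.15] F [-0.8  0.7  3.5] gap 45.57
-7 False 20.95 foam mm [-0.95 -0.01 -7.26] F [-2.3 -0.5  4.4] gap 45.61
```

```bash
python3 - <<'E'
from h import *
import pickle
F=np.array([.5295,-.191,.09]); Rf=foamR(.04)
cp,cr=pickle.load(open('hov.pkl','rb'))
def go(z,sp,cN=None):
    r=move_linear(cp+Rf@[-.001,.0002,(z-20.3)*1e-3],cr,speed=sp,contact_N=cN); pause(.05)
    o=get_obs(); d=Rf.T@o['force']; print(z,r,round(o['time_s'],2),'foam mm',(Rf.T@(o['tcp_pos']-F)*1e3).round(2),'F',d.round(1),'gap',round(o['finger_gap']*1e3,2)); return r,d
for z in (-9,-11,-13,-14.5,-16,-17,-18,-19):
    r,d=go(z,.04,25)
    if d[2]>20: break
E
```

```text
-9 False 21.25 foam mm [-1.26  0.16 -9.53] F [-3.  -0.9 -0.7] gap 45.55
-11 False 21.55 foam mm [ -1.21   0.25 -11.59] F [-2.4 -1.4 -2.8] gap 45.34
-13 False 21.85 foam mm [ -1.17   0.32 -13.54] F [-2.4 -0.2 -4.3] gap 45.83
-14.5 False 22.15 foam mm [ -1.15   0.35 -14.93] F [-2.2 -0.9 -1.7] gap 45.8
-16 False 22.45 foam mm [ -1.04   0.3  -15.52] F [-5.6 -0.6  9.8] gap 45.04
-17 False 22.75 foam mm [ -1.03   0.35 -15.56] F [-7.2  0.2 22.7] gap 45.73
```

It went firm at -15.5 mm with 23 N, as the bottom should. Release, back off and look.

```bash
python3 - <<'E'
from h import *
import pickle
F=np.array([.5295,-.191,.09]); Rf=foamR(.04)
cp,cr=pickle.load(open('hov.pkl','rb'))
move_gripper(.066); 
move_linear(cp+Rf@[-.001,.0002,-.006],cr,speed=.05)
move_linear(cp+Rf@[-.07,.0002,.09],cr,speed=.15)
pause(.1); p=camera('wrist'); o=get_obs(); print(o['time_s'],o['force'])
im=p['pixels'][:,:,::-1].copy()
for z,c in((.017,(0,255,0)),(0,(255,0,0))):
    uv=proj(p,F+np.array([[.048,.023,z],[.048,-.023,z],[-.048,-.023,z],[-.048,.023,z]])@Rf.T,True); cv2.polylines(im,[((uv+.5)*16).round().astype(np.int32)],True,c,1,cv2.LINE_AA,4)
cv2.imwrite('pics/w9.png',cv2.resize(im[30:330,170:470],None,fx=2,fy=2,interpolation=cv2.INTER_CUBIC))
save(p,'w9raw'); pickle.dump(p,open('w9.pkl','wb'))
E
```

```text
25.15 [-0.53605092  0.18316258 -0.56497534]
```

View pics/w9.png

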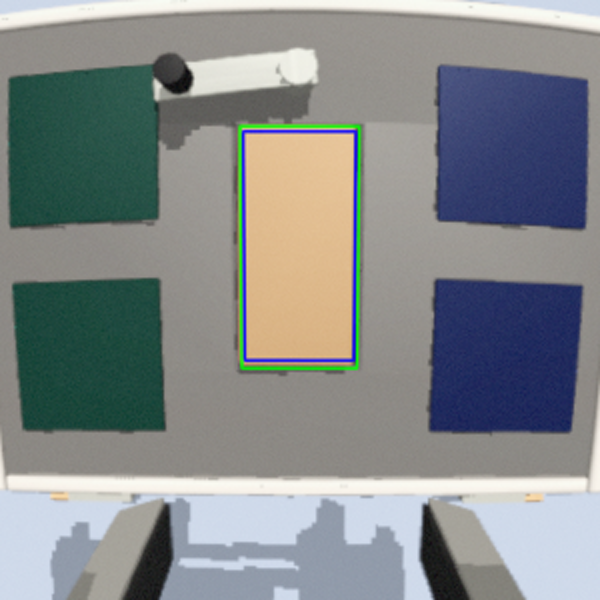

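The block lies square on the model outline for the home pose. I'll verify depth and finish seating by pressing both ends and the middle with closed fingers.

```bash
python3 - <<'E'
from h import *
import pickle
F=np.array([.5295,-.191,.09]); Rf=foamR(.04)
cp,cr=pickle.load(open('hov.pkl','rb'))
base=lambda x,y,z: cp+Rf@(np.array([x,y,z-20.3])*1e-3)
move_gripper(0.0)
for x in (-33,33,0):
    move_linear(base(x,0,8),cr,speed=.15); pause(.05)
    r=move_linear(base(x,0,-6),cr,speed=.03,contact_N=15); pause(.1)
    o=get_obs(); print(x,r,round(o['time_s'],2),(Rf.T@(o['tcp_pos']-F)*1e3).round(2),(Rf.T@o['force']).round(1))
    move_linear(base(x,0,8),cr,speed=.1)
E
```

```text
-33 True 27.63 [-32.61  -0.53  -1.48] [-0.8  0.   9.3]
33 True 29.01 [32.49 -0.15 -1.43] [-0.8  0.3  6.5]
0 True 30.16 [ 1.07 -0.43 -1.43] [-1.2 -0.1  7.4]
```

All three touches give the same height, about 17.4 mm above the face, within about 0.1 mm of level. With no yield from 10 to 23 N, the sample is home. Next I locate the knob more precisely.

```bash
python3 - <<'E'
from h import *
import pickle
F=np.array([.5295,-.191,.09]); Rf=foamR(.04)
p=pickle.load(open('w9.pkl','rb')); s=7; x0,y0=235,45
im=cv2.resize(p['pixels'][y0:y0+60,x0:x0+105,::-1],None,fx=s,fy=s,interpolation=cv2.INTER_CUBIC)
for th,c in((0,(0,0,255)),(.1,(0,255,0)),(.15,(255,0,0))):
    def C(r,z,ctr):
        a=np.linspace(0,2*np.pi,40); X=np.c_[ctr[0]+r*np.cos(a),ctr[1]+r*np.sin(a),0*a+z]
        uv=(proj(p,F+X@Rf.T,True)+.5-[x0,y0])*s-.5; cv2.polylines(im,[uv.round().astype(np.int32)],True,c,1)
    k=np.array([.07-.045*np.sin(th),.045*np.cos(th)])
    C(.006,.049,k); C(.006,.025,k)
C(.007,.025,np.array([.07,0]))
cv2.imwrite('pics/w9k.png',im)
E
```

```text
(no output)
```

View pics/w9k.png

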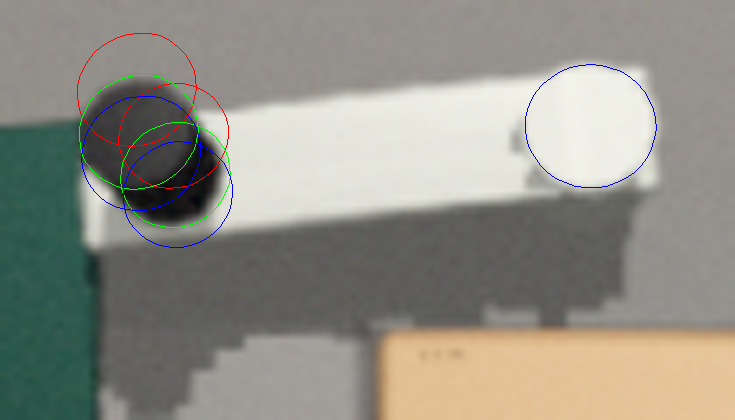

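The green circles (θ≈0.1) match the knob at top (138,130) and base (172,175). I'll pinch it and swing along the arc.

```bash
python3 - <<'E'
from h import *
import pickle
F=np.array([.5295,-.191,.09]); Rf=foamR(.04)
cp,cr=pickle.load(open('hov.pkl','rb'))
base=lambda x,y,z: cp+Rf@(np.array([x,y,z-20.3])*1e-3)
K=lambda th:(70-45*np.sin(th),45*np.cos(th))
def rep(n):
    o=get_obs(); print(n,round(o['time_s'],2),(Rf.T@(o['tcp_pos']-F)*1e3).round(2),'F',(Rf.T@o['force']).round(1),round(o['finger_gap']*1e3,2)); return Rf.T@o['force']
x,y=K(.1)
move_linear(base(x,y,45),cr,speed=.15); move_gripper(.04,squeeze=12)
pause(.05);rep('hover')
r=move_linear(base(x,y,10),cr,speed=.08,contact_N=8); rep(r)
if not r:
    move_gripper(0,squeeze=12); pause(.1); rep('pinch')
    for th in np.linspace(.1,1.57,11)[1:]:
        move_linear(base(*K(th),10),cr,speed=.06); f=rep(round(th,2))
        if np.linalg.norm(f)>25: print('stop');break
E
```

```text
hover 31.97 [65.54 44.82 44.74] F [ 0.3  0.1 -0.4] 39.9
False 32.56 [65.47 44.88  9.48] F [-0.3 -1.  -0.1] 39.96
pinch 33.22 [65.7  44.62  9.92] F [ 0.5 -0.6  2.2] 11.44
0.25 33.48 [58.76 43.63  9.89] F [-0.4  0.5  3.5] 11.72
0.39 33.73 [52.28 41.91  9.84] F [-0.8  1.6  4.9] 11.35
0.54 33.99 [45.86 39.39  9.77] F [-0.8  2.9  6.9] 11.44
0.69 34.25 [39.81 36.08  9.72] F [-1.6  3.4  8.7] 11.47
0.84 34.51 [34.39 32.06  9.67] F [-3.4  4.2  9.7] 11.71
0.98 34.77 [29.53 27.38  9.55] F [-4.3  4.1 10.8] 11.49
1.13 35.02 [25.96 21.64  9.47] F [-5.   4.2 10.6] 11.57
1.28 35.28 [23.37 15.34  9.35] F [-5.2  3.6  9.4] 12.13
1.42 35.54 [21.95  8.51  9.3 ] F [-5.7  2.4  8.2] 11.54
1.57 35.8 [21.71  1.3   9.25] F [-5.1  0.9  7.4] 11.9
```

The knob is now over the sample. Release, retreat and look.

```bash
python3 - <<'E'
from h import *
import pickle
F=np.array([.5295,-.191,.09]); Rf=foamR(.04)
cp,cr=pickle.load(open('hov.pkl','rb'))
base=lambda x,y,z: cp+Rf@(np.array([x,y,z-20.3])*1e-3)
o=get_obs(); P=np.array(o['tcp_pos'])
move_gripper(.04); pause(.1)
move_linear(P+Rf@[0,0,.045],cr,speed=.1)
move_linear(base(-75,0,110),cr,speed=.15); pause(.1)
p=camera('wrist'); q=camera('side'); o=get_obs(); print(o['time_s'],o['force'])
for n in('keeper_knob','keeper_pivot','sample_mid'):
  for c in(p,q): print(n,[((Rf.T@(w(c,d['centre'])-F)*1e3).round(1),round(d['p'],2)) for d in place_of(c,n)][:5])
im=p['pixels'][:,:,::-1].copy()
uv=proj(p,F+np.array([[.048,.023,.017],[.048,-.023,.017],[-.048,-.023,.017],[-.048,.023,.017],])@Rf.T,True); cv2.polylines(im,[((uv+.5)*16).round().astype(np.int32)],True,(0,255,0),1,cv2.LINE_AA,4)
a=np.linspace(0,6.28,40); X=np.c_[.025+.006*np.cos(a),.006*np.sin(a),0*a+.049]
uv=proj(p,F+X@Rf.T,True); cv2.polylines(im,[((uv+.5)*16).round().astype(np.int32)],True,(0,0,255),1,cv2.LINE_AA,4)
cv2.imwrite('pics/w10.png',cv2.resize(im[30:330,170:470],None,fx=2,fy=2,interpolation=cv2.INTER_CUBIC))
cv2.imwrite('pics/s10.png',cv2.resize(q['pixels'][270:480,300:600,::-1],None,fx=2.5,fy=2.5,interpolation=cv2.INTER_CUBIC))
t=camera('top'); save(t,'t10')
E
```

```text
38.225 [-0.07071501  0.08017981 -0.53013535]
keeper_knob [(array([22. ,  1.8, 35.8]), 0.91)]
keeper_knob [(array([25.1,  3. , 34.2]), 0.56)]
keeper_pivot [(array([70.5,  1.7, -2.6]), 0.86)]
keeper_pivot [(array([71.8, -0.2,  0.4]), 0.69)]
sample_mid [(array([-29.3, 255.8, -80.7]), 0.88), (array([  1.7,   1.4, -15.4]), 0.58)]
sample_mid [(array([-31.5, 255.5, -87.9]), 0.76), (array([  1.6,   3.9, -16. ]), 0.58), (array([-31.1, 639. , -81.7]), 0.55)]
```

View pics/w10.png

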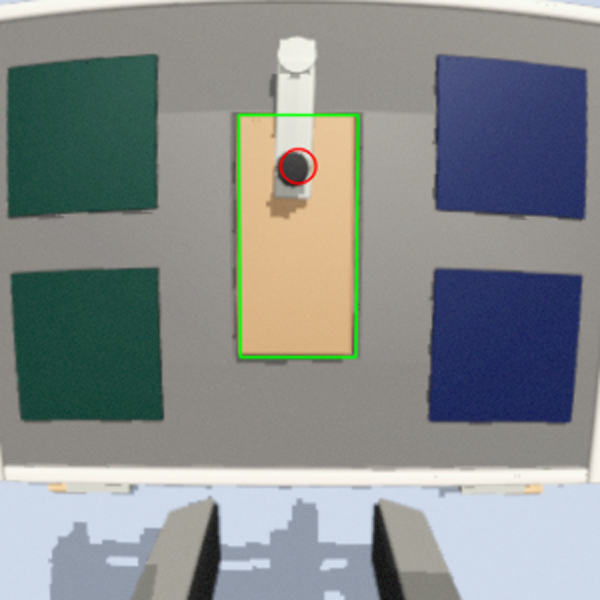

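View pics/s10.png

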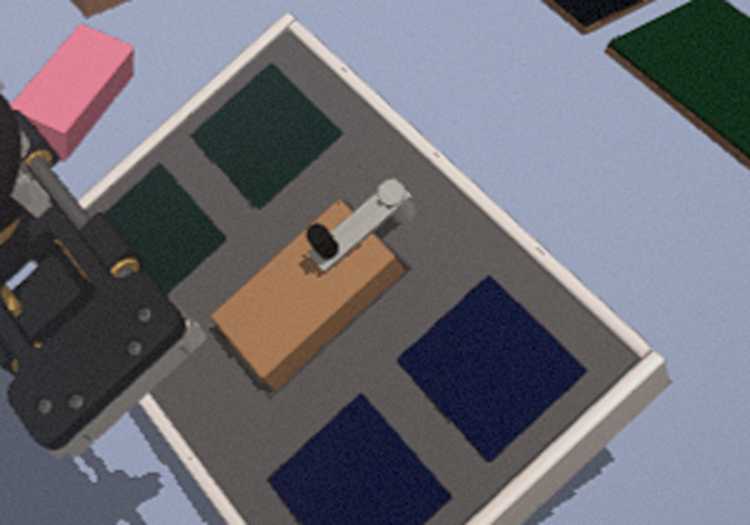

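View pics/t10.png

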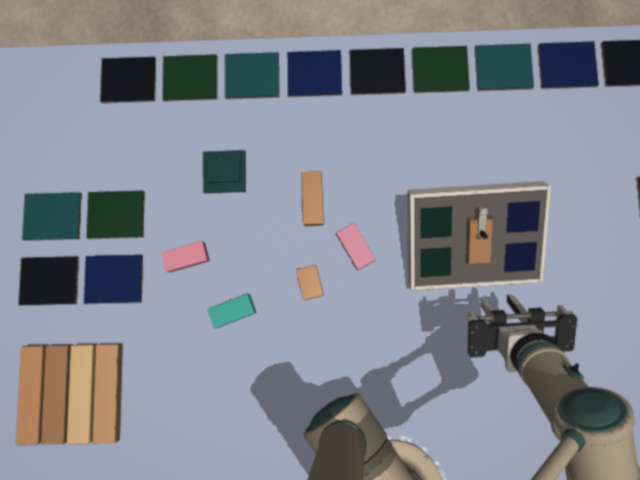

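The keeper points down the slope across the sample, with the knob at wrist crop (295,168), which is about 1.5 rad. The sample is on its home outline, the bystanders have not moved, and the gripper is clear. Handing in.

```bash
python3 -c "
from h import *
print(get_obs()['time_s']); close_job()"
```

```text
38.575
the job is handed in; nothing more can be done
```

I pressed the 96 mm brick sample home in the foam cutout, then pinched the keeper knob, swung the bar across the sample and let go. I handed the job in at 38.6 s; it gives no verdict.

**Seating:** The block stopped moving while the force rose from 10 to 23 N. Pressing on both ends and the middle then gave the same height to within 0.05 mm. The top came out about 17.4 mm above the face, against 17 nominal, which is within my position error. All of this was before the keeper moved.

**Final pictures:** The sample lies square on its expected home outline. The keeper points down the slope at about 1.5 rad. The short and long samples and the tile pair look unmoved, and the gripper is clear of the case.

**What disagreed:**
- **Fingertip offset:** The fingertips are really about 19 mm behind the reported tool point, not 8 mm ahead as stated. My first grasp therefore closed over the top of the block without harm. I measured the offset by a light touch on the block and corrected for it.
- **Block in the hand:** It sat about 1 mm off along its length, so I shifted the insertion to match.
- **Keeper start angle:** The keeper was at about 0.1 rad at the start, not exactly 0.
- **Keeper swing:** The tool ended about 3 mm lower down the slope than the arc I commanded. The cameras' estimates of the final knob position also differ by about 3 mm. Both still put the keeper above 1.45 rad.

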